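# Release the film safe's stuck tray through its access holes

### The arm

A 7-joint arm with a two-finger parallel gripper is mounted at the origin on a cart in front of the work surface, level with it; the furniture and walls round the work are solid. World frame = base frame: x ahead of the robot, y to its left, z up, the work surface at z = 0. Lengths are in mm, angles in rad, forces in N, time in s.
With the tool pointing down it reaches from about 400 to 900 mm from the base axis. Payload 5.6 kg.
Tool frame: the origin (TCP) lies midway between the tips of the shut fingers; the grasp point (between the pads) lies 19 mm behind it; z points along the fingers, y is the line along which they close (so a half turn about z gives the same grasp; the last joint's range is limited). The gripper opens to 92 mm and grips with 3 to 60 N. Pads are 20 mm wide; open, the fingers measure 128 mm over their backs; the gripper's body (75 mm by 189 mm) begins 69 mm behind the grasp point.
Start: joints at [1.128, 0.468, -0.012, 1.603, 0.006, 1.071, -0.056], TCP at [252.963, -598.765, 214.592] pointing down, gripper open.
Joint ranges: [-2.53, 2.53], [-0.31, 2.02], [-1.57, 1.55], [0.28, 2.44], [-1.29, 4.43], [0.15, 1.84], [-2.92, 2.92]. Speed limits (rad/s): [2.57, 2.57, 3.14, 3.14, 3.14, 3.14, 3.14].

### API

Orientations are given as a rotation vector (axis times angle).
In Python, from cell import robot, grip, kin, viewer gives the robot as it stands. Calls block until the motion is done:
- robot.movep(position, orientation): joint-space move of the TCP to a pose.
- robot.servo_line(position, feed=150, rotation=None): straight line of the TCP; rotation=None keeps the orientation; feed is the mean speed in mm/s.
- robot.goto_joints(angles): joint-space move.
- grip(opening, newtons=None): opening from 0.0 (shut) to 1.0 (fully open); newtons is the grip in N (None keeps the last); returns when the fingers have stopped.
- robot.hold(seconds).
- kin.ik(position, orientation): joint angles nearest the present ones, or None.
- robot.observe(): the state.
- viewer.read_camera(name): name is "side" or "top"; returns the picture (420x560x3 uint8, red, green, blue); there is no depth.
- viewer.camera_info(name): a dict with "camera_matrix" (3x3 intrinsics, pixels), "R" (3x3) and "t" (3): a world point X has camera coordinates R X + t. Camera axes: x right, y down, z forward; pixel columns grow to the right and rows downward; lengths in mm; the calibration is good to about 2 mm. A picture is of the moment at which its call begins. camera_info takes no time and is no camera call.
A pose or a line that the arm cannot do raises robot.IKError and nothing moves.
- robot.job_done(): hands the job in; it is judged then, once.
Trained networks look in the newest picture that a camera, given by its name, has taken for a name from the list of things; names that differ only in an ending like _2 or _b are one class to them, and where a whole thing is asked for, a point or a joint stands for the part that bears it (a point fixed in the world has none). Each returns a list of dicts, best first, with "confidence" (0 to 1); they miss things now and then, are a little off and sometimes report something else, mostly with a low value. They report only what shows in the picture. A call takes as long as a camera call.
- viewer.silhouettes(name, camera): "mask" (420x560 bool, what is visible of it).
- viewer.pinpoint(name, camera): "at" ([x, y, z] in mm, in the coordinates of the camera as it stood for that picture, good to about 4 mm: a listed point, or the origin of a listed thing).
The state is a dict: "t": time; "joints": joint angles; "joint_velocities": joint speeds; "joint_torque": joint torques, N m; "tcp_pos": TCP position; "tcp_rot": TCP orientation; "contact_force": force on the tool from outside, world axes, zero at the start; "wrist_torque": the same for the moment, N m; "grip_width": opening from 0.0 (shut) to 1.0 (fully open); "grip_force": force on a finger pad.
Only numpy, scipy, OpenCV 4.12 (cv2) and the standard library are available. Lean on these libraries where they do the work, as an engineer would, in place of code of your own. Each camera call takes 0.05 s, during which the arm holds its last target. There are 200 camera calls.

### The job

The film safe's spring tray is locked by a hidden catch that sits behind one of the three small holes in its front. Reach in with the screwdriver's blade, pressing gently, hole by hole until you have tripped the catch and the tray has sprung fully out; then lay the screwdriver down flat on the bench, clear of the safe and its tray, leaving the other things where they are.

Things in the scene. Friction and masses are not known exactly. Their poses are not given: they have to be found in the camera images.
- film_safe: Grey steel box fixed to the bench, 150 mm deep (x), 260 wide (y), 154 high. Origin: on the bench under the box, 80 mm behind its front face; x points from the front straight into the box, y to the left seen from the robot, z up. Upper front: a panel 6 mm thick with three 15 mm holes in a level row, 34 mm apart. Pressing anywhere on the safe with more than 40 N damages it.
- hole0 (a point): Centre of the left hole (15 mm), on the outer front face, 112 mm above the bench; axes as film_safe, x straight into the hole. A hole that does not lead to the catch has, behind it, a solid block that does not yield, 32 or 40 mm behind the front face, or, seldom, nothing within 66 mm.
- hole1 (a point): Centre of the middle hole, as hole0. The hidden catch can sit anywhere along the row; at least one hole leads to it. It is a plate 36 mm wide, 45 mm behind the front face, that yields when pressed straight in: about 2 N at first, 6 N when it frees the tray after some 12 mm, under 11 N up to its hard stop after some 20 mm.
- hole2 (a point): Centre of the right hole (15 mm), as hole0.
- tray (a joint): How far the tray stands out, m: 0 to 0.003 while locked, 0.06 fully out. A spring of 3 to 6 N pushes it out toward the robot as soon as the catch lets go. Its dark front fills the lower front of the safe, up to 67 mm above the bench, below the holes; it need not be touched.
- driver: Screwdriver lying on the bench, 210 mm long: red round handle 24 mm in diameter and 110 mm long, thin round steel shank 7 mm in diameter and 90 mm long free of its 16 mm ferrule. About 0.09 kg. Origin: half-way along its length, at bench height below its axis; its y axis runs along the tool toward the handle end, so the blade points along -y.
- driver_handle (a point): On the screwdriver's axis, 12 mm above the bench as it lies, 45 mm from the body's middle toward the handle end: a good place to grip, 24 mm wide. Axes as driver.
- driver_tip (a point): Tip of the blade, on the screwdriver's axis, 150 mm from driver_handle along -y. Axes as driver.
- squeegee: Bystander: wooden squeegee, 110 x 165 x 31 mm, lying in front of the safe. Origin under its centre.
- tin: Bystander: dark grey tool tin, 136 x 205 x 62 mm, at the right. Origin under its centre.
- tape_wide: Bystander: brown roll of tape, 84 mm across, 30 mm high. Origin under its centre.
- tape_thin: Bystander: pale roll of tape, 86 mm across, 24 mm high, in front of the safe. Origin under its centre.
- wedge: Bystander: wooden wedge, 30 x 90 x 22 mm, at the left. Origin under its centre.
- knob_a: Bystander: black star knob, 47 mm across, 27 mm high. Origin under its centre.
- cutter: Bystander: dark grey snap-off cutter, 22 x 175 x 18 mm, at the left. Origin under its centre.
- cup: Bystander: pale cup, 68 mm across, 85 mm high, at the right. Origin under its centre.

How it is judged (in metres and radians):
On the way, in this order (a step that is already met when the one before it is completed fails the run):
1. the screwdriver's blade reaches in through a hole while the tray is still locked (x of driver_tip in the frame of film_safe between -0.065 and 0.03 m and z of driver_tip in the frame of film_safe between 0.09 and 0.135 m and y of driver_tip in the frame of film_safe between -0.07 and 0.07 m and value of joint tray below 0.006 m), for 0.05 s.
2. the tray springs out while the blade is still inside (x of driver_tip in the frame of film_safe above -0.075 m and z of driver_tip in the frame of film_safe above 0.09 m and value of joint tray above 0.012 m).
At the end, for the whole second after the job is handed in: The tray stands out by more than 52 mm (60 mm is fully out), and the screwdriver lies at rest flat on the bench (axis at the handle under 22 mm and at the tip under 25 mm above the bench), not touching the safe or its tray (value of joint tray above 0.052 m and height (world z) of driver_handle between 0 and 0.022 m and height (world z) of driver_tip between 0 and 0.025 m and linear speed of driver below 0.03 m/s and contact force between driver and film_safe below 0.1 N).
It fails at once if the screwdriver or the arm presses on the safe with more than 40 N (contact force between any of driver, the arm, the fingers and film_safe above 40 N).
It fails at once if a bystander is shifted by more than 30 mm (distance of any of squeegee, tin, tape_wide, tape_thin, wedge, knob_a, cutter, cup from where it was at the start of the episode above 0.03 m).
It also fails if it takes over 61 s, if anything falls off the work surface, if the arm or the gripper's body presses on something with over 40 N, if the wrist force passes 120 N, or if a joint passes its speed limit or range.

## Working session

There is one attempt and no reset: what is moved stays moved. The work goes in short steps, each a Python script; the robot and the scene stay as the last script left them, time stands still between calls to the robot, and variables do not carry over. Pictures are saved under pics/ and viewed, at most 10 in all, crops included, and the job is handed in when it is done.

```bash
ls; mkdir -p pics
cat > h.py <<'E'
import numpy as np, cv2
from cell import robot, grip, kin, viewer
from scipy.spatial.transform import Rotation as Rn
def w(p,cam):
    c=viewer.camera_info(cam); R=np.array(c["R"]);t=np.array(c["t"]).ravel()
    return R.T@(np.array(p)-t)
def pin(n,cam):
    return [(np.round(w(d["at"],cam),1).tolist(),round(d["confidence"],2)) for d in viewer.pinpoint(n,cam)[:2]]
E
python3 - <<'E'
from h import *
for c in ["side","top"]:
    im=viewer.read_camera(c); cv2.imwrite(f"pics/{c}0.png",im[:,:,::-1])
    i=viewer.camera_info(c); R=np.array(i["R"]);print(c,(-R.T@np.array(i["t"]).ravel()).round(),R[2].round(2))
    for n in "film_safe hole0 hole1 hole2 driver driver_handle driver_tip squeegee tape_wide tape_thin tin knob_a wedge cutter cup".split(): print(n,pin(n,c))
print(robot.observe())
E
```

```text
pics
side [ 543. 1260.  989.] [-0.01 -0.81 -0.58]
film_safe [([718.5, -181.9, -2.0], 0.65)]
hole0 [([642.8, -178.9, 106.0], 0.88), ([645.3, -144.7, 111.8], 0.67)]
hole1 [([642.8, -178.9, 106.0], 0.88), ([645.3, -144.7, 111.8], 0.67)]
hole2 [([642.8, -178.9, 106.0], 0.88), ([645.3, -144.7, 111.8], 0.67)]
driver []
driver_handle [([398.8, 199.3, 12.2], 0.92)]
driver_tip [([547.9, 189.9, 13.7], 0.65)]
squeegee [([413.1, -116.2, 3.0], 0.88), ([431.6, -282.9, 2.8], 0.75)]
tape_wide [([410.1, 25.0, -0.8], 0.96)]
tape_thin [([429.8, -282.5, 0.3], 0.84), ([400.2, 200.5, 12.6], 0.31)]
tin [([452.9, -419.3, -1.1], 0.71)]
knob_a [([331.9, -298.4, -0.2], 0.51)]
wedge [([384.5, 426.8, 2.7], 0.75)]
cutter []
cup [([586.3, -374.3, 0.5], 0.79), ([447.5, 194.8, 0.3], 0.42)]
top [ 453.   24. 1323.] [ 0.08 -0.02 -1.  ]
film_safe []
hole0 [([642.5, -145.2, 108.7], 0.94), ([639.3, -177.5, 110.5], 0.84)]
hole1 [([642.5, -145.2, 108.7], 0.94), ([639.3, -177.5, 110.5], 0.84)]
hole2 [([642.5, -145.2, 108.7], 0.94), ([639.3, -177.5, 110.5], 0.84)]
driver [([444.0, 194.3, 0.4], 0.66), ([589.8, -374.6, 1.9], 0.
[... 540 characters left out ...]
ray([ 1.12800069,  0.46752753, -0.01160203,  1.60271619,  0.00598355,
        1.07140204, -0.05631252]), 'joint_velocities': array([ 0.00166547,  0.00100166, -0.00099983,  0.00148956,  0.00034916,
       -0.00020511, -0.00105396]), 'joint_torque': array([-8.54878490e-04, -5.20411527e+01, -1.26058960e-02, -2.44051266e+01,
       -5.65871852e-02,  1.13712435e-02,  3.72985858e-05]), 'tcp_pos': array([ 252.96229841, -598.75104633,  214.56776128]), 'tcp_rot': array([-3.07905010e+00, -6.23682810e-01,  4.38986785e-05]), 'contact_force': array([-0.1970472 ,  0.19284508,  0.03635301]), 'wrist_torque': array([ 0.00987252, -0.00497319, -0.02888904]), 'grip_force': 0.0, 'grip_width': 1.0010611856816969}
```

View pics/side0.png

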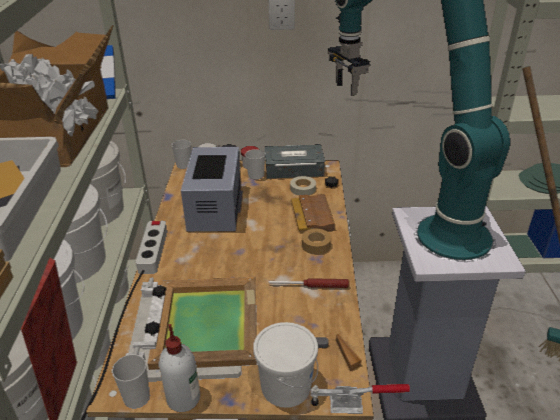

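View pics/top0.png

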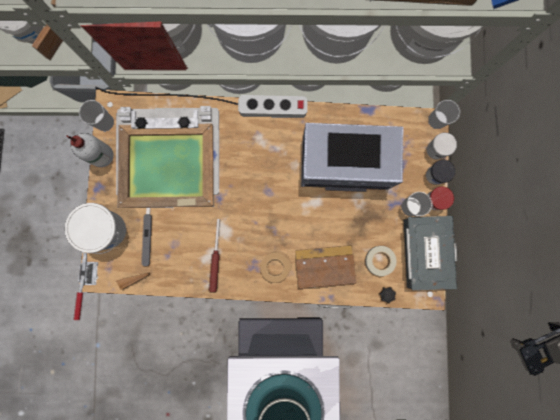

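Run:
```python
from h import *
for c in ["side","top"]:
    viewer.read_camera(c)
    for n in ["hole1"]: print([(np.round(w(d["at"],c),1).tolist(),round(d["confidence"],2)) for d in viewer.pinpoint(n,c)])
    K=np.array(viewer.camera_info(c)["camera_matrix"]);i=viewer.camera_info(c)
    X=np.array([[643,-145,112.],[642,-180,112],[644,-110,112],[642,-214,112]])
    p=(K@(np.array(i["R"])@X.T+np.array(i["t"]).reshape(3,1)));print((p[:2]/p[2]).T.round(1).tolist())
```

```text
[([642.8, -179.9, 107.2], 0.86), ([645.6, -146.2, 113.6], 0.8), ([639.2, -214.2, 111.3], 0.74)]
[[235.4, 183.2], [236.2, 177.2], [234.7, 189.5], [236.5, 171.5]]
[([639.5, -180.7, 109.8], 0.97), ([641.5, -146.2, 107.9], 0.86), ([549.4, 193.0, 7.2], 0.65), ([641.7, -212.9, 113.5], 0.57)]
[[337.5, 181.1], [350.4, 181.5], [324.5, 180.7], [362.9, 181.5]]
```

The pictures show the safe with its front toward the robot (top: front edge near (304–400, 185)). The driver lies with its red handle at (214, 270) and its tip at (219, 222). The network points agree with both. Next I fit the safe's yaw and pick up the driver.

```bash
cat >> h.py <<'E'
def down(th): return (Rn.from_euler('z',th)*Rn.from_euler('x',np.pi)).as_rotvec()
def proj(X,c):
    i=viewer.camera_info(c); p=np.array(i["camera_matrix"])@(np.array(i["R"])@np.asarray(X,float).T+np.array(i["t"]).reshape(3,1)); return (p[:2]/p[2]).T
E
cat > fit.py <<'E'
from h import *
from scipy.optimize import minimize
M={}
for c in ["side","top"]:
    viewer.read_camera(c); s=viewer.silhouettes("film_safe",c); print(c,[(round(d["confidence"],2),int(d["mask"].sum())) for d in s])
    if s: M[c]=cv2.resize(s[0]["mask"].astype(np.uint8)*255,None,fx=4,fy=4,interpolation=cv2.INTER_LINEAR)>127
def cost(v):
    x,y,a=v; q=np.array([[i,j,k] for i in(-80,70) for j in(-130,130) for k in(0,154)],float)
    X=Rn.from_euler('z',a).apply(q)+[x,y,0]; s=0
    for c,m in M.items():
        h=cv2.convexHull(((proj(X,c)*4+1.5)*16).round().astype(np.int32)); r=np.zeros(m.shape,np.uint8); cv2.fillPoly(r,[h],1,shift=4)
        s+=((r>0)^m).sum()/m.sum()
    return s
b=min((minimize(cost,[720,-180,a],method="Nelder-Mead",options=dict(initial_simplex=[[720,-180,a],[728,-180,a],[720,-172,a],[720,-180,a+.05]])) for a in(-.06,-.02,.02)),key=lambda r:r.fun)
print(b.x,b.fun)
E
python3 fit.py
python3 - <<'E'
from h import *
th=np.arctan2(-10.9,148.7)
p=np.array([399.2,199.3,3.])
best=None
for a in (th,th+np.pi,th-np.pi):
    j=kin.ik(p,down(a)); print(a,None if j is None else np.round(j,2))
E
```

```text
side [(0.55, 4695), (0.36, 421)]
top [(0.71, 6487), (0.66, 3694), (0.35, 316)]
[ 7.19632365e+02 -1.82380252e+02 -3.44467717e-02] 0.07734063751877948
-0.0731710837870586 [-0.13  0.56 -0.48  2.19  0.53  0.51 -2.67]
3.0684215698027346 [ 0.2   0.73 -0.91  2.17  0.94  0.71  0.13]
-3.2147637373768516 [ 0.2   0.73 -0.91  2.17  0.94  0.71  0.13]
```

Run:
```python
from h import *
a=np.pi-0.0732; rv=down(a)
p=np.array([399.2,199.3,3.])
grip(0.7,60)
robot.movep(p+[0,0,150],rv)
print([pin(n,"side") for n in ("driver_handle",)]) 
robot.servo_line(p+[0,0,30],200); robot.servo_line(p,60)
print(robot.observe()["tcp_pos"],robot.observe()["contact_force"])
grip(0.0,60)
o=robot.observe(); print(o["grip_width"]*92,o["grip_force"])
robot.servo_line(p+[0,0,170],150)
a2=np.pi-.0345
print(kin.ik([420,-146,106],down(a2)),kin.ik([557,-214,106],down(a2)))
robot.movep([420,-160,173],down(a2))
robot.movep([430,-180,104],down(a2))
o=robot.observe(); print(o["t"],o["tcp_pos"],o["tcp_rot"],o["contact_force"],o["wrist_torque"])
for c in("side","top"):
    im=viewer.read_camera(c)
    i=cv2.resize(im[120:260,150:420,::-1] if c=="side" else im[140:300,220:460,::-1],None,fx=3,fy=3,interpolation=cv2.INTER_CUBIC); cv2.imwrite(f"pics/{c}1.png",i[:600,:800])
    for n in("driver_tip","driver_handle","hole1"): print(c,n,[(np.round(w(d["at"],c),1).tolist(),round(d["confidence"],2)) for d in viewer.pinpoint(n,c)])
```

```text
[[([399.0, 200.5, 11.5], 0.71), ([640.7, -213.2, 111.6], 0.54)]]
[399.00603165 199.49254282   2.86932379] [ 0.17487155  0.548579   -0.66927198]
22.576746400989435 59.998440742492676
[ 1.12859078  0.53377868 -1.05304604  2.12935386  0.63774229  0.83687876
  1.21787531] [ 0.980758    0.73690722 -0.94662198  1.77734303  0.70238631  1.00479518
  1.29167162]
10.6167 [ 430.30352783 -177.87015323  104.14122832] [-4.94794545e-02 -3.14036045e+00 -3.12967537e-03] [ 0.15390678 -0.35531233 -0.52362113] [ 0.09357704 -0.12743053 -0.02050459]
side driver_tip [([577.2, -182.3, 113.0], 0.89)]
side driver_handle [([433.0, -173.3, 112.3], 0.67)]
side hole1 [([642.2, -145.3, 113.8], 0.87), ([642.6, -179.2, 108.2], 0.7), ([642.4, -211.9, 112.7], 0.58)]
top driver_tip [([636.5, -180.7, 110.9], 0.69), ([580.2, -181.5, 112.0], 0.59)]
top driver_handle [([432.5, -174.9, 115.1], 0.7)]
top hole1 [([639.2, -144.6, 106.5], 0.84), ([639.4, -180.4, 110.8], 0.7), ([639.3, -210.7, 114.1], 0.7)]
```

View pics/side1.png

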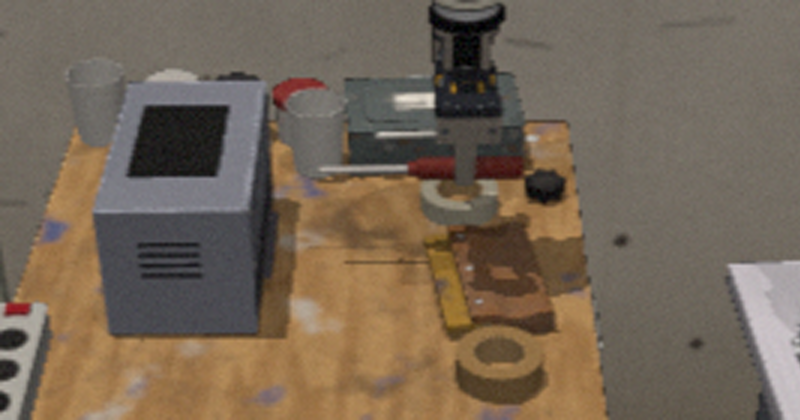

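Run:
```python
from h import *
a2=np.pi-.0345
print(robot.observe()["tcp_pos"])
robot.servo_line([495-25,-180,104],80); robot.hold(.3)
o=robot.observe(); print(o["t"],o["tcp_pos"],o["tcp_rot"])
for k in range(3):
  for c in("side","top"):
    viewer.read_camera(c)
    for n in("driver_tip","driver_handle","hole1")[:3 if k==0 else 1]: print(c,n,[(np.round(w(d["at"],c),1).tolist(),round(d["confidence"],2)) for d in viewer.pinpoint(n,c)])
c="top"; im=viewer.read_camera(c); cv2.imwrite("pics/top2.png",cv2.resize(im[160:240,300:430,::-1],None,fx=6,fy=6,interpolation=cv2.INTER_CUBIC))
print(proj([[619,-181,112],[641,-146,112],[640,-180,112]],"top"))
```

```text
[ 430.26716419 -180.19971206  104.76382106]
11.9667 [ 469.69388928 -180.15929443  104.00783688] [-5.45948774e-02 -3.14092158e+00  3.36757038e-04]
side driver_tip [([642.3, -145.2, 115.2], 0.36)]
side driver_handle [([473.7, -177.5, 113.9], 0.59)]
side hole1 [([640.0, -210.7, 112.1], 0.9), ([643.3, -180.5, 109.3], 0.78), ([644.9, -145.0, 112.1], 0.77)]
top driver_tip [([619.5, -180.2, 108.5], 0.6), ([500.6, 398.7, -1.6], 0.22)]
top driver_handle [([471.6, -177.4, 111.6], 0.6)]
top hole1 [([640.8, -148.8, 108.7], 0.73), ([636.5, -180.4, 112.2], 0.58), ([639.9, -210.8, 114.9], 0.56)]
side driver_tip [([617.8, -187.3, 110.3], 0.88), ([639.8, -210.1, 109.5], 0.61), ([410.8, 24.4, -2.2], 0.58)]
top driver_tip [([621.0, -182.9, 110.2], 0.56)]
side driver_tip [([618.5, -183.3, 113.6], 0.58), ([643.3, -145.7, 111.5], 0.36)]
top driver_tip [([621.6, -183.8, 109.8], 0.68), ([470.4, -175.0, 111.5], 0.33)]
[[350.85408747 189.91572798]
 [337.83769929 181.81554715]
 [350.38804449 182.21076585]]
```

Side view: the driver is gripped and level, pointing at the safe, with its tip at about crop (318,172). Now I probe the middle hole gently.

```bash
cat >> h.py <<'E'
A=.0345; U=np.array([np.cos(A),-np.sin(A),0]); V=np.array([np.sin(A),np.cos(A),0])
FRONT=np.array([640.7,-179.6,0])
def tcp(d,lat,z): # tip depth d past front face, lateral offset from middle hole
    p=FRONT+U*(d-150)+V*(lat-1.7); p[1]+=3.5-150*np.sin(A)+1.7; p[2]=z; return p
def probe(lat,z=104,dmax=62):
    robot.servo_line(tcp(-14,lat,z),120); robot.hold(.3)
    f0=robot.observe()["contact_force"].copy(); log=[]; d=-6; r="end"
    robot.servo_line(tcp(d,lat,z),60)
    while d<dmax:
        d+=1 if (d>26 or d<3) else 3
        robot.servo_line(tcp(d,lat,z),25)
        f=robot.observe()["contact_force"]-f0; log.append((d,*f.round(1)))
        if -f@U>(5 if d<41 else 13) or np.hypot(f@V,f[2])>8: r="stop"; break
    print(r,d,"t",robot.observe()["t"]); print(*[tuple(map(float,l)) for l in log]); return r,d
E
python3 - <<'E'
from h import *
print(tcp(-14,0,104))
r,d=probe(0)
print(robot.observe()["tcp_pos"])
im=viewer.read_camera("top"); cv2.imwrite("pics/top3.png",cv2.resize(im[110:260,280:430,::-1],None,fx=4,fy=4,interpolation=cv2.INTER_CUBIC))
E
```

```text
[ 476.73895245 -175.6160842   104.        ]
stop 46 t 22.7833
(-5.0, 0.1, -0.5, -0.4) (-4.0, -0.9, -0.4, 0.3) (-3.0, 0.7, -0.6, -0.1) (-2.0, -0.8, 0.2, 0.4) (-1.0, -0.4, 0.7, 0.7) (0.0, 0.3, 0.2, -0.2) (1.0, -1.0, -0.1, 0.6) (2.0, 1.1, 0.3, -0.3) (3.0, -0.0, -0.5, 1.1) (6.0, 0.6, -0.4, 0.4) (9.0, -0.3, -0.1, -0.5) (12.0, 0.4, 0.3, 0.5) (15.0, -0.0, -0.5, 0.5) (18.0, 0.7, 0.3, 0.2) (21.0, -0.4, 0.4, 0.8) (24.0, 0.5, 0.3, 0.4) (27.0, -0.0, 1.2, -0.0) (28.0, 0.3, 0.7, 0.9) (29.0, -0.2, 0.3, 0.5) (30.0, -0.4, 0.1, 0.5) (31.0, -0.9, 0.3, -0.0) (32.0, -0.1, 0.0, 0.0) (33.0, -0.3, 0.3, -0.0) (34.0, 0.5, -0.6, 0.5) (35.0, -0.2, -0.4, 0.5) (36.0, -0.8, -0.4, -0.5) (37.0, 0.2, 0.2, 0.4) (38.0, -0.9, 0.6, 0.1) (39.0, 0.3, 0.6, 0.5) (40.0, -0.9, -0.3, 0.4) (41.0, -4.7, -0.0, 0.1) (42.0, -7.6, 0.8, 0.9) (43.0, -7.8, 0.4, 0.8) (44.0, -11.8, -0.0, 1.7) (45.0, -11.7, 0.9, 1.9) (46.0, -14.4, 0.4, 2.0)
[ 530.79855024 -177.58888188  101.95625526]
```

The middle hole has a solid block at 40 mm (stiff rise, arm compliance about 2.5 N/mm). I retract and try the left hole with coarser steps.

```bash
cat >> h.py <<'E'
def probe2(lat,z=104):
    robot.servo_line(tcp(-14,lat,z),120)
    f0=robot.observe()["contact_force"].copy(); log=[]; r="end"
    for d in (-4,3,7,15,28,32,35,38,41,43,45,47,49,52,55,58,60,62,64,66,68):
        robot.servo_line(tcp(d,lat,z),50)
        f=np.mean([robot.observe()["contact_force"]-f0 for _ in range(1)],0); log.append((d,*f.round(1)))
        if -f@U>(4.5 if d<46 else 10.5) or np.hypot(f@V,f[2])>8: r="stop"; break
    print(r,d,"t",robot.observe()["t"]); print(*[tuple(map(float,l)) for l in log]); return r,d
E
python3 - <<'E'
from h import *
robot.servo_line(tcp(-14,0,104),120)
r,d=probe2(34)
im=viewer.read_camera("top"); cv2.imwrite("pics/top3.png",cv2.resize(im[110:260,280:430,::-1],None,fx=4,fy=4,interpolation=cv2.INTER_CUBIC))
E
```

```text
end 68 t 29.525
(-4.0, -0.1, -0.1, 0.4) (3.0, 0.6, -0.3, -0.5) (7.0, 0.2, -1.1, 1.5) (15.0, 0.5, -0.6, 0.9) (28.0, 0.6, -1.0, -0.1) (32.0, 0.3, -0.2, 0.8) (35.0, 0.2, -0.1, 0.5) (38.0, 0.4, -0.2, -0.5) (41.0, 1.2, -1.2, 0.5) (43.0, 0.2, -0.2, -0.2) (45.0, 0.2, -0.4, 0.2) (47.0, -5.1, -0.5, 0.2) (49.0, -4.8, -0.3, -0.4) (52.0, -4.6, -0.2, 1.1) (55.0, -5.8, 0.7, 1.0) (58.0, -6.4, -0.9, 1.6) (60.0, -6.3, 0.3, 0.7) (62.0, -6.9, -0.4, 0.9) (64.0, -8.6, -0.1, 1.7) (66.0, -8.4, -0.1, 0.3) (68.0, -9.4, 0.3, 0.9)
```

View pics/top3.png

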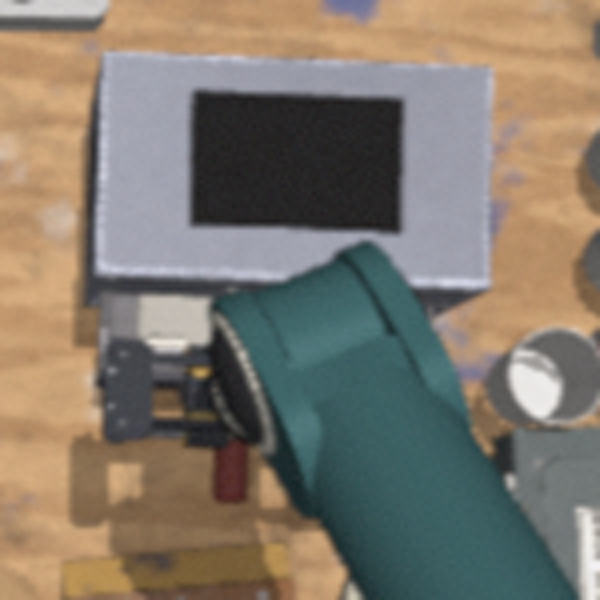

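Run:
```python
from h import *
for c in("side","top"):
    viewer.read_camera(c)
    for n in("driver_tip","driver_handle"): print(c,n,pin(n,c))
print(robot.observe()["tcp_pos"])
im=viewer.read_camera("side"); cv2.imwrite("pics/side3.png",cv2.resize(im[120:250,160:360,::-1],None,fx=4,fy=4,interpolation=cv2.INTER_CUBIC))
```

```text
side driver_tip [([644.0, -144.5, 112.7], 0.41)]
side driver_handle []
top driver_tip []
top driver_handle [([557.6, -143.7, 109.6], 0.63), ([426.3, -279.4, -6.0], 0.61)]
[ 556.60982784 -144.42143102  102.8010821 ]
```

View pics/side3.png

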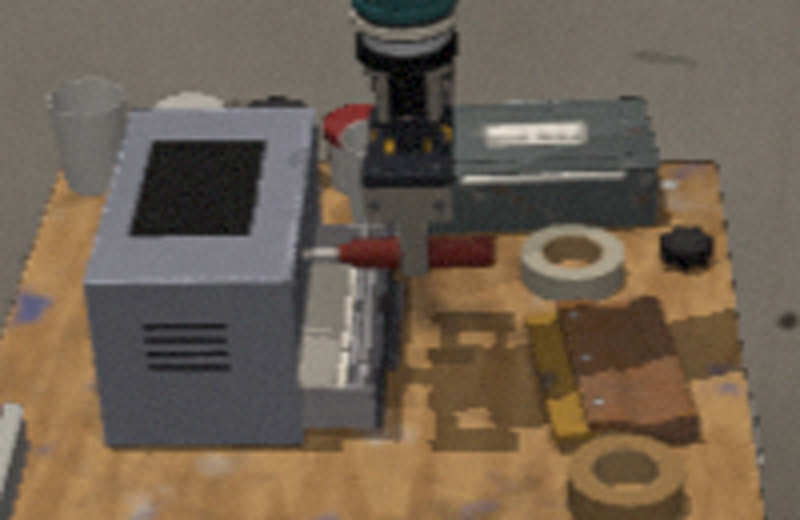

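Both views show the tray standing fully out (side crop x 300–380) with the blade still in the hole. I retract straight out and lay the driver on the free bench where it was at the start.

Run:
```python
from h import *
robot.servo_line(tcp(-25,34,104),120)
robot.servo_line(tcp(-40,34,160),150)
p=np.array([399.2,199.3,4.]); rv=down(np.pi-.0732)
robot.movep(p+[0,0,110],rv)
robot.servo_line(p+[0,0,25],150)
robot.servo_line(p,40); robot.hold(.2)
o=robot.observe(); print(o["t"],o["tcp_pos"],o["contact_force"])
grip(0.45); robot.hold(.2)
robot.servo_line(p+[0,0,140],150)
print(robot.observe()["t"])
for c in("side","top"):
    im=viewer.read_camera(c)
    cv2.imwrite(f"pics/{c}4.png",im[:,:,::-1])
    for n in("driver_tip","driver_handle","tape_wide","squeegee"): print(c,n,pin(n,c))
```

```text
34.3833 [399.33389824 199.35141075   4.16250417] [ 0.32547285  0.02501172 -0.24472096]
36.1333
side driver_tip [([547.1, 188.0, 11.9], 0.77), ([451.3, -415.9, -2.9], 0.5)]
side driver_handle [([398.3, 202.1, 11.4], 0.62)]
side tape_wide [([410.6, 25.6, 2.4], 0.84)]
side squeegee [([410.3, -117.0, 0.6], 0.98), ([546.8, 190.1, 13.0], 0.25)]
top driver_tip [([378.0, 434.5, -1.7], 0.71), ([550.8, 192.1, 10.4], 0.58)]
top driver_handle [([499.1, 394.8, -1.6], 0.63), ([400.4, 200.5, 10.0], 0.59)]
top tape_wide [([405.6, 26.6, -1.0], 0.88), ([549.6, 190.2, 8.7], 0.18)]
top squeegee [([409.7, -120.3, -1.6], 0.71)]
```

View pics/side4.png

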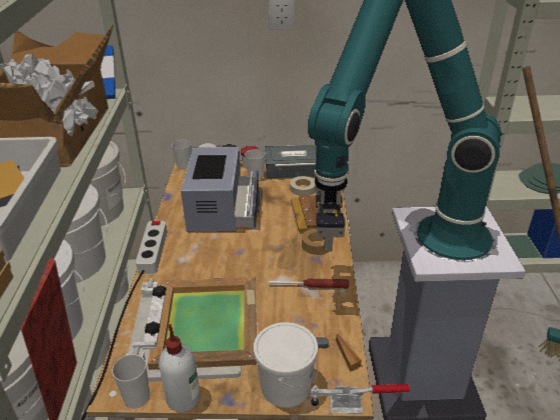

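The driver lies flat at (270–348, 283), the tray is out at (247, 200), and the other things are where they were. I hand the job in.

```bash
python3 -c "
from h import *
print(robot.job_done())"
```

```text
the job is handed in; nothing more can be done
None
```

The job is handed in at about 36 s of the 61 s: the catch was behind the left hole, the tray sprang fully out, and the screwdriver lies flat on the bench clear of the safe, with nothing else visibly moved; no verdict was returned.

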